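# Put the lacquered box away and close up the case

### The arm

A 6-joint arm with a two-finger parallel gripper is mounted at the origin on the work surface. World frame = base frame: x ahead of the robot, y to its left, z up, the work surface at z = 0. Lengths are in mm, angles in rad, forces in N, time in s.
With the tool pointing down it reaches from about 275 to 750 mm from the base axis. Payload 10.2 kg.
Tool frame: the origin (TCP) lies between the finger pads; the fingertips stand 8 mm ahead of it and the grasp point (between the pads) lies 11 mm behind it; z points along the fingers, y is the line along which they close (so a half turn about z gives the same grasp; the last joint's range is limited). The gripper opens to 85 mm and grips with 20 to 120 N. Pads are 22 mm wide; open, the fingers measure 114 mm over their backs; the gripper's body (76 mm by 85 mm) begins 54 mm behind the grasp point. The pads swing forward as they close: fully open they stand 13 mm farther back than shut.
Start: joints at [1.114, 0.313, 1.498, -0, 1.331, -0.223], TCP at [121.642, 510.719, 239.294] pointing down, gripper open.
Joint ranges: [-2.94, 2.94], [-0.97, 2.17], [0.19, 2.56], [-1.23, 4.37], [0.02, 3.11], [-2.88, 2.88]. Speed limits (rad/s): [2.39, 2.39, 3.01, 3.14, 3.14, 3.14].

### API

Orientations are given as a unit quaternion [w, x, y, z].
In Python, from rig import * gives the robot as it stands.
- The arm moves only by the shell command python3 -m handwheel 'ROWS' [FORCE]. ROWS is JSON, a list that holds one entry, the list of rows, each a list of 7 numbers: the shift along the world's x, y, z in mm, then the turn, a rotation vector about the world's x, y, z in degrees, then the opening, from -1 (shut) to 1 (fully open). A call has 1 to 8 rows; each row shifts and turns the commanded pose from where the row before left it; what a row does not reach is not made up. A row lasts 1/8 s, in which the tool goes at most 62.5 mm and 10.7 degrees, less where a joint would pass 70% of its speed; a pose out of reach is approached as far as the arm can. A call is refused whole if a number of a shift passes 62.5 or a number of a turn 10.7, either way. A call with a gripper value outside its range is refused whole. The fingers move at their own pace and stop on an object; FORCE is the grip in N (left out, the last holds). Time passes only in rows, so rows that do not move let the fingers close. It gives the time, the measured TCP pose, the force, the opening and the grip force at its end, in the units of the state.
- sense(): the state, without advancing time (a new reading comes with each control period).
- capture(name): name is "scene" or "top"; returns a dict with "image" (400x640x3 uint8, red, green, blue), "fx", "fy", "cx", "cy" (pixels), "rvec" (rotation vector, rad) and "tvec" (3), from world to camera coordinates, as OpenCV has them. Camera axes: x right, y down, z forward; pixel columns grow to the right and rows downward; lengths in mm; the calibration is good to about 2 mm. A picture is of the moment at which its call begins. There is no depth.
- finish_job(): hands the job in; it is judged then, once.
The state is a dict: "time_s": time; "joints": joint angles; "dq": joint speeds; "tau": joint torques, N m; "eef_pos": TCP position; "ee_rot": TCP orientation; "force": force on the tool from outside, world axes, zero at the start; "wrist_torque": the same for the moment, N m; "grip_width": opening from 0.0 (shut) to 1.0 (fully open); "grip_force": force on a finger pad.
Only numpy, scipy, OpenCV 4.12 (cv2) and the standard library are available. Lean on these libraries where they do the work, as an engineer would, in place of code of your own. Each camera call takes 0.05 s, during which the arm holds its last target. There are 200 camera calls.

### The job

Take the red lacquered box off the sloping rest and lay it gently, right side up, in the long nest of its own shape in the wooden case. Then close the lid all the way without slamming it, and only then swing the turn-button round until it points straight in over the lid. Leave everything else on the bench as it is.

Things in the scene. Friction and masses are not known exactly. Their poses are not given: they have to be found in the camera images.
- red_box: the red lacquered box to put away, a closed block 110 long (its x) x 40 wide (its y) x 40 high (its z), red with a thin gold line round it and gold dots on its top; the two ends are alike. Origin: centre of its underside. At the start it lies on the rest, tilted 28.6 degrees with it, its long side along the slope, its foot end against the rest's lip
- rest: fixed wooden drying rest, footprint 150 (x) x 90 (y), whose board (150 x 90) slopes 28.6 degrees (0.50 rad), lowest at its -x end and highest at +x; a lip 10 high stands on the board along its lower edge. Origin: centre of the underside on the bench; the board's centre is 85 above it
- case: fixed pale wooden case, 140 deep (x) x 278 wide (y) x 58 high, walls 6, floor 6 thick, open on top, lid hinged along its +x rim; a dark post 48 (x) x 44 (y) x 69 high stands against the middle of its -x side and carries the turn-button. Origin: centre of the underside
- nest_long: blue plate 126 (x) x 131 (y) x 14 thick on the case's floor, in one half of the case (left or right, it varies), with an oblong recess 117 long along its y, 47 wide along its x and 10 deep, with sloped edges, so the red box stands 30 out of it. Origin: centre of the underside (the recess floor is 4 above it, the plate's top 14)
- nest_round: the other blue plate of the same size, in the other half, with a round recess 70 across, filled by the round box. Origin: centre of the underside
- round_box: black round lacquered box with a gold line, 66 across, 40 high, in the round nest; leave it there. Origin: centre of its underside
- lid (a joint): the lid's hinge angle in rad: 0 is shut, about 1.6 is upright, up to 2.0 leaning back. It stays where it is put (stiff hinge, about 3 N at the free edge)
- lid_hinge (a point): middle of the lid's hinge line, at the +x rim of the case, 58.5 above the bench, on the underside of the lid; its axes turn with the lid: y along the hinge line, -x towards the free edge, z out of the lid's outer (top) face. The lid is a plain board 144 x 282 x 10 thick, without a handle
- lid_edge (a point): middle of the lid's free edge, on the outer face (the top face when shut), 144 from the hinge; axes as for lid_hinge
- turn_button (a joint): angle of the turn-button in rad about its upright pivot, counter-clockwise seen from above: 0 lies along the case's front pointing to the case's -y (clear of the lid), 1.57 (end stop) points to the case's +x, lying over the shut lid's front edge. It stays where it is put (about 1 N at the tip)
- button_pivot (a point): on the turn-button's pivot axis, 28 in front of the case's -x side, at half the bar's height, 81.5 above the bench. The button is a dark wooden bar 80 long, 16 wide, 22 high: 60 on the pointing side of the pivot and 20 on the other. Its underside is 2 above the shut lid's top. Its axes turn with the bar, which points along -y
- button_tip (a point): middle of the turn-button's pointing end, 60 from the pivot, at half its height
- spool: copper-coloured thread spool, 40 across, 50 high, upright; bystander. Origin: centre of the underside
- dish: small white bowl, 76 across, 30 high; bystander. Origin: centre of the underside
- jar: closed jar, 56 across, 75 high; bystander. Origin: centre of the underside
- brush: brush lying on the bench, 190 long; bystander. Origin: centre of the underside
There are look-alikes about, which are no part of the job. Of the things like the red_box, leave any that is pink; of the rest the smaller one is meant. Leave any orange look-alike of the round_box alone.

How it is judged (in metres and radians):
On the way, in this order (a step that is already met when the one before it is completed fails the run):
1. the red box lies fully down in the long nest, right side up, and is let go (x of red_box in the frame of nest_long between -0.006 and 0.006 m and y of red_box in the frame of nest_long between -0.006 and 0.006 m and z of red_box in the frame of nest_long between 0 and 0.0065 m and angle between the x axis of red_box and the y axis of nest_long, either way round below 0.09 rad and angle between red_box's own z axis and vertical below 0.06 rad and contact force between the fingers and red_box below 0.3 N), for 0.2 s.
2. the lid is fully shut (value of joint lid below 0.05 rad), for 0.2 s.
3. the turn-button points straight in over the lid (value of joint turn_button above 1.3 rad), for 0.2 s.
At the end, for the whole second after the job is handed in: Red box at rest in the long nest: within 6 mm of centre, underside within 2.5 mm of the recess floor, aligned within 5 deg, upright within 3.4 deg; lid within 0.05 rad of shut; turn-button at 1.3 rad or more; round box within 8 mm of its nest centre (x of red_box in the frame of nest_long between -0.006 and 0.006 m and y of red_box in the frame of nest_long between -0.006 and 0.006 m and z of red_box in the frame of nest_long between 0 and 0.0065 m and angle between the x axis of red_box and the y axis of nest_long, either way round below 0.09 rad and angle between red_box's own z axis and vertical below 0.06 rad and value of joint lid below 0.05 rad and value of joint turn_button above 1.3 rad and linear speed of red_box below 0.02 m/s and horizontal distance between round_box and nest_round below 0.008 m); the robot touches nothing.
It fails at once if the red box rammed into its nest or case (over 60 N) (contact force between red_box and nest_long above 60 N or contact force between red_box and case above 60 N).
It fails at once if the lid slammed (closing faster than 3 rad/s) (velocity of joint lid below -3 rad/s).
It fails at once if a bystander moved by more than 30 mm (distance of any of round_box, spool, dish, jar, brush from where it was at the start of the episode above 0.03 m).
It also fails if it takes over 66 s, if anything falls off the work surface, if the arm or the gripper's body presses on something with over 40 N, if the wrist force passes 120 N, or if a joint passes its speed limit or range.

## Working session

There is one attempt and no reset: what is moved stays moved. The work goes in short steps, Python scripts to look and compute and a shell command to move; the robot and the scene stay as the last step left them, time stands still between calls to the robot, and variables do not carry over. Pictures are saved under pics/ and viewed, at most 10 in all, crops included, and the job is handed in when it is done.

```bash
mkdir -p pics; ls
cat > h.py <<'E'
from rig import *
import numpy as np, cv2
def cam(n,save=None):
    c=capture(n)
    if save: cv2.imwrite('pics/'+save,c['image'][...,::-1])
    return c
def ray(c,u,v):
    R=cv2.Rodrigues(np.array(c['rvec'],float))[0]; t=np.array(c['tvec'],float).ravel()
    d=R.T@np.array([(u-c['cx'])/c['fx'],(v-c['cy'])/c['fy'],1.]); return -R.T@t,d/np.linalg.norm(d)
def onz(c,u,v,z):
    o,d=ray(c,u,v); return o+d*(z-o[2])/d[2]
def tri(c1,p1,c2,p2):
    o1,d1=ray(c1,*p1);o2,d2=ray(c2,*p2)
    s=np.linalg.lstsq(np.c_[d1,-d2],o2-o1,rcond=None)[0]
    a,b=o1+s[0]*d1,o2+s[1]*d2; return (a+b)/2,np.linalg.norm(a-b)
def proj(c,P):
    K=np.array([[c['fx'],0,c['cx']],[0,c['fy'],c['cy']],[0,0,1.]])
    return cv2.projectPoints(np.array(P,float).reshape(-1,3),np.array(c['rvec'],float),np.array(c['tvec'],float),K,None)[0].reshape(-1,2)
E
python3 - <<'E'
from h import *
for n in('scene','top'):
    c=cam(n,n+'0.png'); print(n,c['fx'],c['cx'],c['cy'],ray(c,320,200))
print(sense())
E
```

```text
pics
scene 373.2766602112957 315.1372837158764 197.08877232901273 (array([1122.21144823,  417.66710593,  876.78294084]), array([-0.56857166, -0.3804558 , -0.72936935]))
top 470.99931644919315 320.13692382566137 190.2193406103304 (array([ 241.65499104,  -14.35063627, 1369.91038396]), array([ 0.17621371, -0.00752777, -0.98432315]))
{'time_s': 0.1, 'joints': array([ 1.11360463e+00,  3.13378670e-01,  1.49834966e+00,  3.86618745e-05,
        1.33101550e+00, -2.23404660e-01]), 'dq': array([ 0.00103356,  0.00050645, -0.00233998,  0.0019233 ,  0.00111587,
       -0.00018581]), 'tau': array([ 4.00830206e-03, -4.12895823e+01, -2.60141587e+01, -7.17926105e-05,
        2.94971091e-03, -6.91971127e-05]), 'eef_pos': array([121.5290969 , 510.51545272, 238.80448183]), 'ee_rot': array([-2.09811176e-04,  1.16632046e-01,  9.93175027e-01, -5.36313420e-04]), 'force': array([-0.2052636 , -0.97190098,  0.5577124 ]), 'wrist_torque': array([ 0.01436505, -0.00978869,  0.00051243]), 'grip_force': 0.0, 'grip_width': 0.999824426664152}
```

View pics/scene0.png

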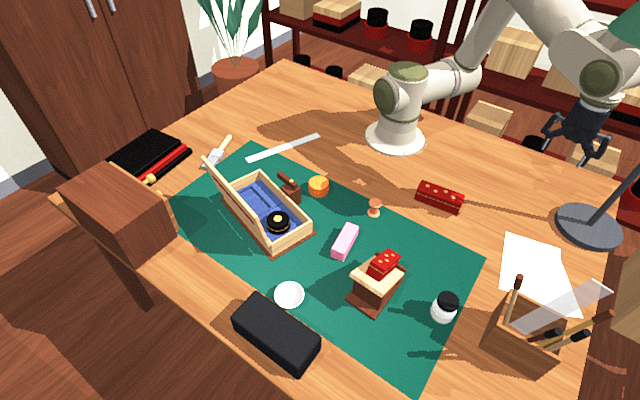

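View pics/top0.png

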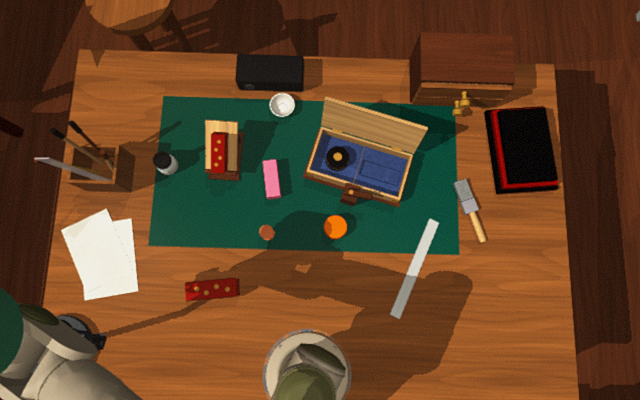

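The views show these box candidates:
- Red box on the rest: top (218,153), scene (383,263).
- Red box on the bench: top (212,289), scene (440,197). It is larger.
- Pink block: top (272,179). Excluded by colour.

The one on the rest fits: it is red, the smaller of the two, and lies on the slope. The enlarged crop should confirm this.

Run:
```python
from h import *
t=cv2.imread('pics/top0.png');s=cv2.imread('pics/scene0.png')
z=lambda im,x,y,w,h,W,H:cv2.resize(im[y:y+h,x:x+w],(W,H),interpolation=cv2.INTER_CUBIC)
a=np.hstack([z(t,195,110,60,75,240,300),z(t,295,90,140,75,560,300)])
b=np.hstack([z(s,340,235,80,75,320,300),z(s,190,145,120,75,480,300)])
cv2.imwrite('pics/crop1.png',np.vstack([a,b]))
```

```text
(no output)
```

View pics/crop1.png

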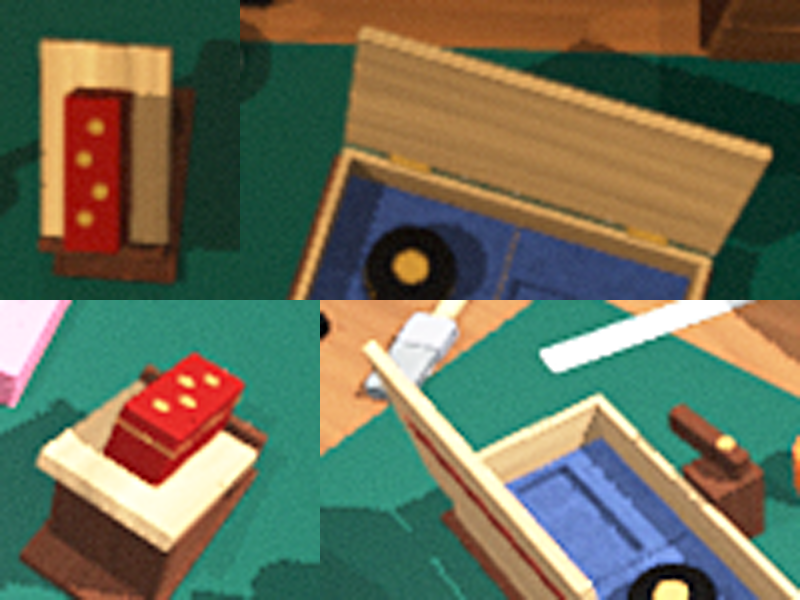

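The crop confirms it: the box on the rest is red, with a gold line and four dots, and is shorter than the one on the bench. The long recess is in the case's right half (-y), near top (385,170). Next I measure.

Run:
```python
from h import *
C={n:capture(n) for n in('top','scene')}
roi={'top':(200,120,40,65),'scene':(355,240,55,45)}
out={}
for n,c in C.items():
    x,y,w,h=roi[n]; k=8
    im=cv2.resize(c['image'][y:y+h,x:x+w],None,fx=k,fy=k,interpolation=cv2.INTER_CUBIC)
    H=cv2.cvtColor(im,cv2.COLOR_RGB2HSV); 
    thr=130 if n=='top' else 160
    red=(((H[...,0]<8)|(H[...,0]>172))&(H[...,1]>150)&(H[...,2]>thr)).astype(np.uint8)
    gold=((H[...,0]>12)&(H[...,0]<35)&(H[...,1]>70)&(H[...,2]>140)).astype(np.uint8)
    m=cv2.morphologyEx(red,cv2.MORPH_CLOSE,np.ones((41,41)))if n=='top' else red
    cs=max(cv2.findContours(m,cv2.RETR_EXTERNAL,cv2.CHAIN_APPROX_NONE)[0],key=cv2.contourArea)
    hull=cv2.convexHull(cs); q=cv2.approxPolyDP(hull,0.03*cv2.arcLength(hull,True),True)[:,0]
    f=lambda p:np.round((np.array(p)+.5)/k-.5+[x,y],2)
    print(n,'quad',[f(p).tolist() for p in q])
    nn,l,st,ce=cv2.connectedComponentsWithStats(gold)
    full=cv2.drawContours(np.zeros_like(m),[hull],-1,1,-1)
    for i in range(1,nn):
        if 150<st[i,4]<2500 and full[int(ce[i,1]),int(ce[i,0])]: print(' dot',f(ce[i]),st[i,4])
c=C['top']['image'][120:210,300:425]
cv2.imwrite('pics/case2.png',cv2.convertScaleAbs(cv2.resize(c,None,fx=6,fy=6,interpolation=cv2.INTER_CUBIC)[...,::-1],alpha=1.5))
```

```text
top quad [[223.19, 134.44], [223.56, 171.56], [211.56, 172.19], [210.81, 134.31]]
 dot [218.56 141.28] 577
 dot [215.62 149.29] 571
 dot [219.58 157.44] 625
 dot [215.7  164.23] 567
scene quad [[388.31, 247.94], [400.44, 255.94], [395.31, 267.06], [378.19, 280.81], [369.56, 262.56]]
 dot [392.42 254.6 ] 388
 dot [386.13 254.91] 452
 dot [386.52 259.91] 468
 dot [379.8  260.95] 480
 dot [376.22 269.27] 161
```

View pics/case2.png

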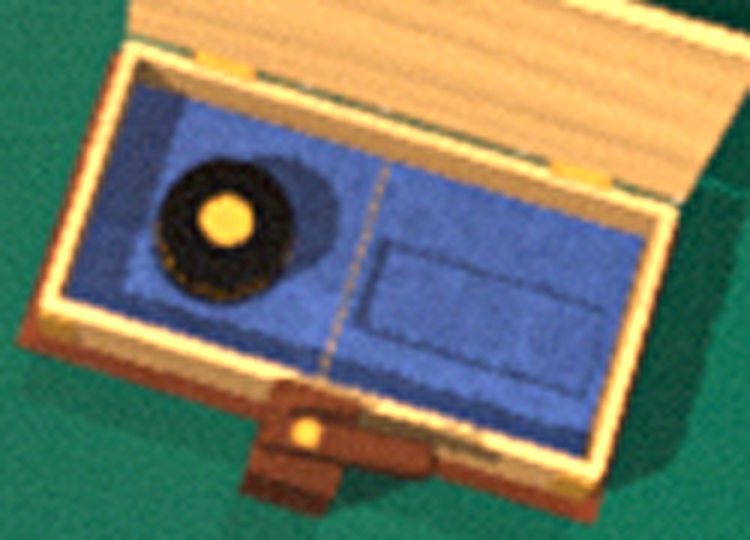

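The case is yawed about 16° in the picture. The outer rim corners are at crop (127,42), (678,208), (600,478) and (38,303). The recess outline is at (380,242), (607,308), (585,395) and (362,328), so the long nest is in the -y half. The button points to -y and is clear of the lid.

Run:
```python
from h import *
np.set_printoptions(precision=1,suppress=True)
t,s=capture('top'),capture('scene')
D=[tri(t,a,s,b) for a,b in zip([(218.56,141.28),(215.62,149.29),(219.58,157.44),(215.7,164.23)],[(379.8,260.95),(386.52,259.91),(386.13,254.91),(392.42,254.6)])]
print('dots',[(d[0],round(d[1],1)) for d in D])
Q=[tri(t,a,s,b) for a,b in zip([(210.81,134.31),(223.3,134.4),(223.56,171.56),(211.56,172.19)],[(385,267.5),(370.2,261.8),(388.31,247.94),(400.44,255.94)])]
print('top corners ++,+-,--,-+',[(d[0],round(d[1],1)) for d in Q])
P=np.array([q[0] for q in Q]);print('centre',P.mean(0),'dotc',np.mean([d[0] for d in D],0))
ex=(P[0]+P[1]-P[2]-P[3])/2;print('len',np.linalg.norm(ex),'yaw',np.degrees(np.arctan2(ex[1],ex[0])),'tilt',np.degrees(np.arctan2(ex[2],np.hypot(*ex[:2]))))
u=lambda p:np.array(p)/6+[299.6,119.6]
R=[onz(t,*u(p),58) for p in((127,42),(678,208),(600,478),(38,303))]
print('rim BL BR FR FL',R,'c',np.mean(R,0))
N=[onz(t,*u(p),20) for p in((380,242),(607,308),(585,395),(362,328))]
print('recess',N,'c',np.mean(N,0))
for q in(R,N):
    q=np.array(q);y=(q[0]-q[1]+q[3]-q[2])/2;x=(q[0]+q[1]-q[2]-q[3])/2
    print('yaw from y,x',np.degrees(np.arctan2(-y[0],y[1])),np.degrees(np.arctan2(x[1],x[0])),np.linalg.norm(y),np.linalg.norm(x))
print('FR tri',tri(t,u((600,478)),s,(260,169.25)))
print('recess in scene',proj(s,N),'rim',proj(s,R))
print('pivot(dot top 93)',onz(t,*u((307,432)),93))
im=s['image'][150:240,195:320]
cv2.imwrite('pics/scase.png',cv2.resize(im,None,fx=6,fy=6,interpolation=cv2.INTER_CUBIC)[...,::-1])
```

```text
dots [(array([618. , 257.8, 130.5]), np.float64(0.3)), (array([598.2, 266.9, 119.3]), np.float64(0.1)), (array([578.3, 256.8, 108.6]), np.float64(0.3)), (array([561.2, 267.7,  99.2]), np.float64(0.7))]
top corners ++,+-,--,-+ [(array([633.8, 278.2, 140.8]), np.float64(0.3)), (array([636.8, 243.4, 136.5]), np.float64(3.6)), (array([542.8, 247. ,  90.3]), np.float64(0.7)), (array([541.5, 282.2,  83.1]), np.float64(1.4))]
centre [588.7 262.7 112.7] dotc [588.9 262.3 114.4]
len 106.70335626268935 yaw -2.318572241340804 tilt 29.102239192008785
rim BL BR FR FL [array([694.2, -20.5,  58. ]), array([ 619. , -288.3,   58. ]), array([ 485.5, -250. ,   58. ]), array([562.2,  18.4,  58. ])] c [ 590.2 -135.1   58. ]
recess [array([ 607.8, -148.5,   20. ]), array([ 577.8, -260.7,   20. ]), array([ 533.7, -249.7,   20. ]), array([ 563.9, -140.1,   20. ])] c [ 570.8 -199.8   20. ]
yaw from y,x -15.810351497491629 -16.204486068817356 278.6635395813031 138.20046473814568
yaw from y,x -15.202046646739005 -12.431995508684896 114.91092852003206 45.086113216936226
FR tri (array([ 485.6, -249.7,   54. ]), np.float64(2.4642548719662836))
recess in scene [[258.8 212.6]
 [238.8 191.2]
 [250.7 184.9]
 [270.4 205.2]] rim [[271.7 243.9]
 [221.3 186.4]
 [259.4 168.2]
 [312.1 220.3]]
pivot(dot top 93) [ 496.4 -108.5   93. ]
```

View pics/scase.png

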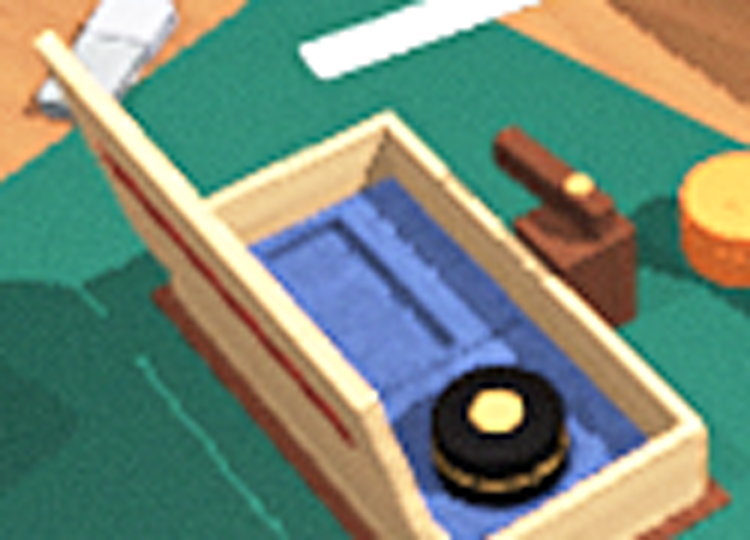

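Measured so far:
- **Red box:** top centre about (588.5, 262.5, 115), tilt about 29°, yaw about -1.5°.
- **Long nest:** centre about (571.5, -199.4), yaw about -15.6°. Rim and recess agree within 1.5 mm. The scene view puts the rim height within 4 mm of the text.

The grasp TCP is about (597.6, 262.3, 98.3), tool tilted -28.6° about y. I move to the standoff now.

```bash
python3 -m handwheel '[[[53,-31,-5,0,0,1.5,1],[53,-31,-5,0,0,1.5,1],[53,-31,-5,0,0,1.5,1],[53,-31,-5,0,0,1.5,1],[53,-31,-5,0,0,1.5,1],[53,-31,-5,0,0,1.5,1],[53,-31,-5,0,0,1.5,1],[53,-31,-5,0,0,1.5,1]]]'
python3 -m handwheel '[[[0,0,0,0,-5.7,0,1],[0,0,0,0,-5.7,0,1],[0,0,0,-0.1,-5.7,0,1],[0,0,0,-0.2,-5.7,0,1],[0,0,0,-0.2,-5.8,0,1],[0,0,0,0,0,0,1]]]'
cat > st.py <<'E'
from h import *
from scipy.spatial.transform import Rotation as Ro
import sys
np.set_printoptions(precision=1,suppress=True)
s=sense();q=s['ee_rot'];R=Ro.from_quat([q[1],q[2],q[3],q[0]]).as_matrix()
y=R[:,1]*np.sign(R[1,1]);print('t',s['time_s'],'p',s['eef_pos'],'toolz',R[:,2].round(3),'y-yaw',np.degrees(np.arctan2(-y[0],y[1])).round(2),'tilt',np.degrees(np.arctan2(R[0,2],-R[2,2])).round(2),'F',s['force'],'w',s['grip_width'],s['grip_force'])
if len(sys.argv)>3: print('to go',np.array(sys.argv[1:4],float)-s['eef_pos'])
E
python3 st.py 597.6 262.3 98.3
```

```text
time_s: 1.3
eef_pos: [547.3, 261.4, 199.1]
ee_rot: [0.0, 0.012, 1.0, 0.0]
force: [0.9, 0.8, 0.8]
grip_width: 0.997
grip_force: 0.0
time_s: 2.05
eef_pos: [544.6, 262.8, 198.8]
ee_rot: [0.246, 0.011, 0.969, -0.001]
force: [0.6, 0.7, 0.3]
grip_width: 1.003
grip_force: 0.0
t 2.05 p [544.6 262.8 198.8] toolz [ 0.5 -0.  -0.9] y-yaw -1.25 tilt 28.48 F [0.6 0.7 0.3] w 1.0031646359755948 0.0
to go [  53.    -0.5 -100.5]
```

```bash
python3 -m handwheel '[[[14,0,-27,0,0,0,1],[14,0,-27,0,0,0,1],[11,-0.5,-20,0,0,0,1],[7,0,-13.5,0,0,0,1],[5,0,-9,0,0,0,1],[2,0,-4,0,0,0,1],[0,0,0,0,0,0,1]]]'
python3 st.py 597.6 262.3 98.3
python3 -m handwheel '[[[0,0,0,0,0,0,-0.3],[0,0,0,0,0,0,-0.3],[0,0,0,0,0,0,-0.3],[0,0,0,0,0,0,-0.3],[0,0,0,0,0,0,-0.3],[0,0,0,0,0,0,-0.3]]]' 40
python3 st.py
python3 - <<'E'
from h import *
t,s=capture('top')['image'],capture('scene')['image']
z=lambda im,x,y,w,h:cv2.resize(im[y:y+h,x:x+w],(400,400),interpolation=cv2.INTER_CUBIC)[...,::-1]
cv2.imwrite('pics/grasp.png',np.hstack([z(t,180,100,80,80),z(s,340,200,100,100)]))
E
```

```text
time_s: 2.92
eef_pos: [598.7, 262.3, 99.0]
ee_rot: [0.247, 0.011, 0.969, -0.001]
force: [0.1, -0.6, -0.3]
grip_width: 1.0
grip_force: 0.0
t 2.925 p [598.7 262.3  99. ] toolz [ 0.5 -0.  -0.9] y-yaw -1.29 tilt 28.6 F [ 0.1 -0.6 -0.3] w 0.9996254021997879 0.0
to go [-1.1  0.  -0.7]
time_s: 3.68
eef_pos: [598.6, 262.4, 99.4]
ee_rot: [0.247, 0.011, 0.969, -0.001]
force: [-5.3, 0.7, 5.6]
grip_width: 0.463
grip_force: 41.2
t 3.675 p [598.6 262.4  99.4] toolz [ 0.5 -0.  -0.9] y-yaw -1.28 tilt 28.63 F [-5.3  0.7  5.6] w 0.4632876281938832 41.205257177352905
```

View pics/grasp.png

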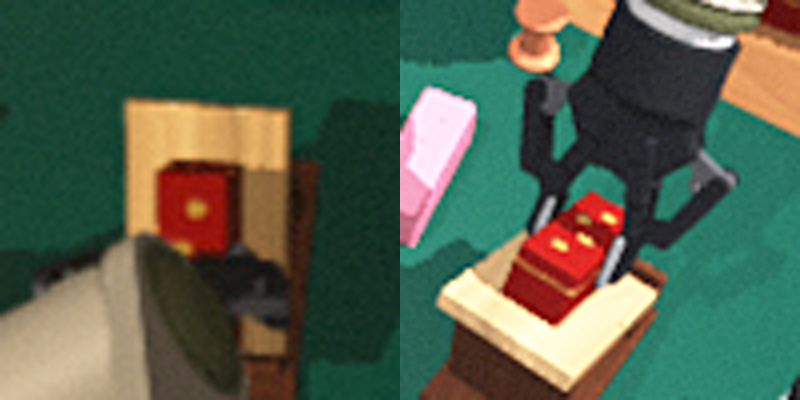

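The fingers hold both sides of the box near its middle (scene crop (570,255)), with the pads on the upper half, 39 mm open at 41 N. I lift along the slope's normal, level the box and turn it to the case's yaw.

```bash
python3 -m handwheel '[[[0,0,0,0,0,0,-0.3],[-3,0,6,0,0,0,-0.3],[-10,0,18,0,0,0,-0.3],[-15,0,27,0,0,0,-0.3],[-12,0,22,0,0,0,-0.3],[0,0,15,0,5,0,-0.3],[0,0,10,0.1,7,0,-0.3]]]' 60
python3 -m handwheel '[[[0,-10,0,0.2,7,0,-0.3],[0,-20,0,0.2,6,0,-0.3],[0,-25,0,0.2,3.6,0,-0.3],[0,-25,0,0,0,-4.8,-0.3],[0,-25,0,0,0,-4.8,-0.3],[0,-25,0,0,0,-4.7,-0.3],[0,0,0,0,0,0,-0.3]]]'
python3 st.py 571.5 -199.4 160
```

```text
time_s: 4.65
eef_pos: [557.8, 262.5, 197.8]
ee_rot: [0.143, 0.011, 0.99, -0.001]
force: [-0.3, 0.2, -1.3]
grip_width: 0.46
grip_force: 61.1
time_s: 5.52
eef_pos: [558.5, 131.0, 196.8]
ee_rot: [-0.0, 0.137, 0.991, 0.002]
force: [1.0, 0.1, -1.3]
grip_width: 0.457
grip_force: 61.0
t 5.525 p [558.5 131.  196.8] toolz [ 0.  0. -1.] y-yaw -15.73 tilt 0.03 F [ 1.   0.1 -1.3] w 0.45706473678257986 61.04179859161377
to go [  13.  -330.4  -36.8]
```

The box's long side must lie along the nest's y, so I need another quarter turn. I check which way joint 6 has room.

```bash
python3 -m handwheel '[[[0,-20,0,0,0,-9,-0.3],[0,-30,0,0,0,-9,-0.3]]]'; python3 -c "
from rig import *;print(sense()['joints'].round(3))"
```

```text
time_s: 5.78
eef_pos: [558.4, 82.9, 196.7]
ee_rot: [0.0, 0.29, 0.957, 0.002]
force: [0.8, -0.3, -1.4]
grip_width: 0.456
grip_force: 61.0
[-0.062  0.433  1.441  0.004  1.266 -1.045]
```

```bash
python3 -m handwheel '[[[2,-30,0,0,0,-9,-0.3],[2,-35,0,0,0,-9,-0.3],[2,-35,0,0,0,-9,-0.3],[2,-35,0,0,0,-9,-0.3],[2,-35,0,0,0,-9,-0.3],[2,-35,0,0,0,-9,-0.3],[1,-35,0,0,0,-9,-0.3],[0,-35,0,0,0,-9,-0.3]]]'
python3 -m handwheel '[[[0,-7,-15,0,0,0,-0.3],[0,0,-15,0,0,0,-0.3],[0,0,-12,0,0,0,-0.3],[0,0,-5,0,0,0,-0.3],[0,0,0,0,0,0,-0.3]]]'
python3 st.py 571.5 -199.4 120
python3 - <<'E'
from h import *
t,s=capture('top')['image'],capture('scene')['image']
z=lambda im,x,y:cv2.resize(im[y:y+100,x:x+100],(400,400),interpolation=cv2.INTER_CUBIC)[...,::-1]
cv2.imwrite('pics/hover.png',np.hstack([z(t,330,110),z(s,200,120)]))
E
```

```text
time_s: 6.78
eef_pos: [571.9, -193.0, 196.7]
ee_rot: [0.001, 0.798, 0.603, 0.001]
force: [1.0, 0.1, -2.5]
grip_width: 0.459
grip_force: 61.0
time_s: 7.4
eef_pos: [571.7, -199.2, 149.6]
ee_rot: [0.001, 0.796, 0.605, 0.001]
force: [-1.1, -0.6, -0.8]
grip_width: 0.455
grip_force: 61.2
t 7.4 p [ 571.7 -199.2  149.6] toolz [ 0. -0. -1.] y-yaw 74.43 tilt 0.2 F [-1.1 -0.6 -0.8] w 0.4554292888427038 61.163506507873535
to go [ -0.2  -0.2 -29.6]
```

View pics/hover.png

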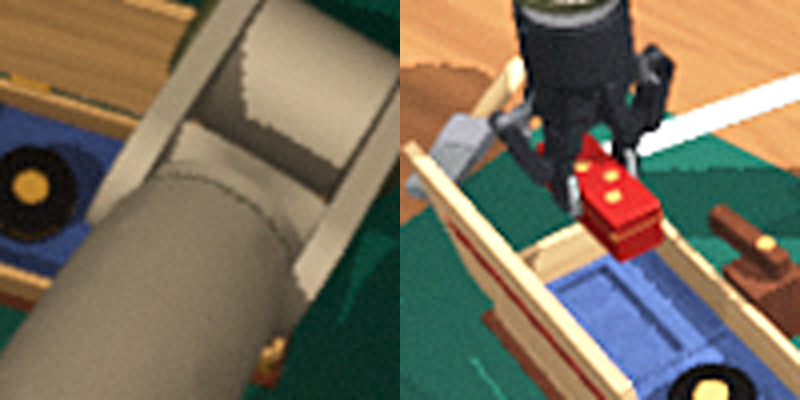

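The box hangs level and lined up with the recess, close above it (scene crop (620,200)). In the top view the forearm hides it. I check its offset along the axis from the scene view, corrected by the known recess corners.

Run:
```python
from h import *
np.set_printoptions(precision=1,suppress=True)
s=capture('scene'); c=np.array([571.5,-199.4]);a=np.radians(-15.6)
x=np.array([np.cos(a),np.sin(a)]);y=np.array([-np.sin(a),np.cos(a)])
for off in((0,0),(-.1,-1.8)):
  for n,p in(('++',(662-400,205)),('-',(610-400,233)),('d',(212,197)),('d',(211,175)),('d',(182,167))):
    u=np.array(p)/4-.4+[200,120]+off
    P=onz(s,*u,168)[:2]-c; print(off,n,'caseX',P@x,'caseY',P@y)
```

```text
(0, 0) ++ caseX -17.442694112252692 caseY 56.50604924375389
(0, 0) - caseX 26.420530435907974 caseY 58.5397951644893
(0, 0) d caseX 5.720901511653129 caseY 28.054747900690515
(0, 0) d caseX -6.187165953118231 caseY 7.705750540599674
(0, 0) d caseX 5.612536891739411 caseY -12.376728968915122
(-0.1, -1.8) ++ caseX -21.35556845071978 caseY 50.0543425679183
(-0.1, -1.8) - caseX 22.795794746537034 caseY 52.223886957067094
(-0.1, -1.8) d caseX 1.903905964651159 caseY 21.431454806724485
(-0.1, -1.8) d caseX -10.122564975517092 caseY 0.8785796222519378
(-0.1, -1.8) d caseX 1.7162917484592906 caseY -19.34071713531578
```

```bash
python3 -m handwheel '[[[0,0,-20,0,0,0,-0.3],[0,0,-22,0,0,0,-0.3],[0,0,-22,0,0,0,-0.3],[0,0,-18,0,0,0,-0.3],[0,0,-10,0,0,0,-0.3],[0,0,-5,0,0,0,-0.3],[0,0,0,0,0,0,-0.3]]]'
python3 st.py 571.5 -199.4 50
python3 - <<'E'
from h import *
s=capture('scene')['image']
cv2.imwrite('pics/low.png',cv2.resize(s[160:230,220:310],None,fx=8,fy=8,interpolation=cv2.INTER_CUBIC)[...,::-1])
E
```

```text
time_s: 8.43
eef_pos: [571.8, -199.9, 53.0]
ee_rot: [0.002, 0.797, 0.604, 0.001]
force: [-0.1, 0.6, -1.7]
grip_width: 0.459
grip_force: 61.2
t 8.425 p [ 571.8 -199.9   53. ] toolz [ 0. -0. -1.] y-yaw 74.37 tilt 0.23 F [-0.1  0.6 -1.7] w 0.45939291112966185 61.16379976272583
to go [-0.3  0.5 -3. ]
```

View pics/low.png

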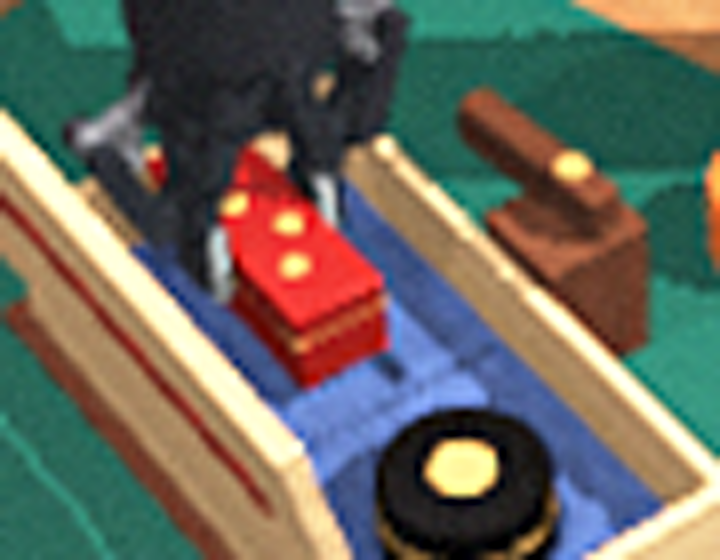

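The box is just above the recess. Its +y end bottom corners are at crop (385,345) and (305,385). The recess's visible corner is at about (400,374). I compare these with the ideal.

Run:
```python
from h import *
np.set_printoptions(precision=2,suppress=True)
s=capture('scene'); c=np.array([571.5,-199.4]);a=np.radians(-15.6)
x=np.array([np.cos(a),np.sin(a)]);y=np.array([-np.sin(a),np.cos(a)])
W=lambda X,Y,z:np.r_[c+X*x+Y*y,z]
p=proj(s,[W(-23.5,58.5,20),W(-20,55,31.5),W(20,55,31.5),W(-20,58,31.5),W(-17,55,31.5),W(-20,55,71.5),W(20,55,71.5)])
print('recess corner',p[0],'rel:',p[1:]-p[0])
u=lambda q:np.array(q)/8-.44+[220,160]
obs=np.array([u((385,345)),u((305,385)),u((385,285)),u((292,325))]);r=u((400,374));r2=np.array([269.6,207.1])
print('obs recess',r,'rel',obs-r)
print('d per 3mm Y',p[3]-p[1],'per 3mm X',p[4]-p[1])
```

```text
recess corner [271.05 205.81] rel: [[ -1.85  -2.67]
 [-12.9    3.31]
 [ -1.31  -2.1 ]
 [ -2.67  -2.22]
 [ -2.85 -11.72]
 [-14.2   -5.73]]
obs recess [269.56 206.31] rel [[ -1.88  -3.62]
 [-11.88   1.38]
 [ -1.88 -11.12]
 [-13.5   -6.12]]
d per 3mm Y [0.55 0.57] per 3mm X [-0.82  0.44]
```

The remaining offsets are within a pixel (3 mm or less), comparable to the recess slack. I lower gently and watch the force.

```bash
python3 -m handwheel '[[[0,0,-4,0,0,0,-0.3],[0,0,-4,0,0,0,-0.3],[0,0,-2,0,0,0,-0.3],[0,0,0,0,0,0,-0.3]]]' 30
python3 -m handwheel '[[[0,0,-1.5,0,0,0,-0.3],[0,0,-1.5,0,0,0,-0.3],[0,0,0,0,0,0,-0.3]]]'
python3 -m handwheel '[[[0,0,-1.5,0,0,0,-0.3],[0,0,-1.5,0,0,0,-0.3],[0,0,0,0,0,0,-0.3]]]'; python3 st.py
```

```text
time_s: 9.02
eef_pos: [571.6, -199.7, 42.6]
ee_rot: [0.001, 0.797, 0.604, 0.001]
force: [0.6, 0.4, -1.9]
grip_width: 0.455
grip_force: 61.2
time_s: 9.4
eef_pos: [571.6, -199.8, 39.7]
ee_rot: [0.001, 0.797, 0.604, 0.001]
force: [0.2, 0.5, -1.9]
grip_width: 0.457
grip_force: 61.2
time_s: 9.78
eef_pos: [571.6, -199.7, 36.6]
ee_rot: [0.001, 0.797, 0.604, 0.001]
force: [-0.2, -0.2, -1.4]
grip_width: 0.455
grip_force: 61.2
t 9.775 p [ 571.6 -199.7   36.6] toolz [ 0. -0. -1.] y-yaw 74.37 tilt 0.2 F [-0.2 -0.2 -1.4] w 0.45503721782582335 61.164257526397705
```

```bash
python3 -m handwheel '[[[0,0,-1,0,0,0,-0.3],[0,0,-1,0,0,0,-0.3],[0,0,0,0,0,0,-0.3]]]'
python3 -m handwheel '[[[0,0,-1,0,0,0,-0.3],[0,0,-1,0,0,0,-0.3],[0,0,0,0,0,0,-0.3]]]'
python3 -m handwheel '[[[0,0,-1,0,0,0,-0.3],[0,0,0,0,0,0,-0.3]]]'
```

```text
time_s: 10.15
eef_pos: [571.6, -199.8, 34.7]
ee_rot: [0.001, 0.797, 0.604, 0.001]
force: [-0.3, -0.2, -2.0]
grip_width: 0.457
grip_force: 61.2
time_s: 10.52
eef_pos: [571.6, -199.8, 32.7]
ee_rot: [0.001, 0.797, 0.604, 0.001]
force: [0.7, 0.6, -1.9]
grip_width: 0.455
grip_force: 61.2
time_s: 10.78
eef_pos: [571.6, -199.8, 31.7]
ee_rot: [0.001, 0.797, 0.604, 0.001]
force: [-0.6, -0.1, -1.3]
grip_width: 0.455
grip_force: 61.2
```

```bash
python3 -m handwheel '[[[0,0,-1,0,0,0,-0.3],[0,0,0,0,0,0,-0.3]]]'
python3 -m handwheel '[[[0,0,-1,0,0,0,-0.3],[0,0,0,0,0,0,-0.3]]]'
python3 -m handwheel '[[[0,0,-0.5,0,0,0,-0.3],[0,0,0,0,0,0,-0.3]]]'
```

```text
time_s: 11.02
eef_pos: [571.7, -199.8, 31.2]
ee_rot: [0.002, 0.797, 0.604, 0.001]
force: [-2.5, 0.1, 3.0]
grip_width: 0.458
grip_force: 61.5
time_s: 11.28
eef_pos: [571.7, -199.8, 31.1]
ee_rot: [0.002, 0.797, 0.604, 0.001]
force: [-6.4, 2.0, 11.7]
grip_width: 0.457
grip_force: 62.7
time_s: 11.52
eef_pos: [571.7, -199.8, 31.1]
ee_rot: [0.002, 0.797, 0.604, 0.001]
force: [-7.7, 3.6, 15.9]
grip_width: 0.458
grip_force: 63.4
```

It touched down at 31.2 against 31.5 predicted, so the box is on the recess floor. I release it and rise.

```bash
python3 -m handwheel '[[[0,0,1.5,0,0,0,-0.3],[0,0,0.5,0,0,0,0.0],[0,0,0,0,0,0,0.2],[0,0,0,0,0,0,0.35],[0,0,0,0,0,0,0.35]]]' 
python3 -m handwheel '[[[0,0,8,0,0,0,0.35],[0,0,20,0,0,0,0.35],[0,0,35,0,0,0,0.35],[0,0,45,0,0,0,0.35],[0,0,45,0,0,0,0.35],[0,0,40,0,0,0,0.35],[-30,-20,20,0,0,0,0.35]]]'
python3 -m handwheel '[[[-40,-30,0,0,0,0,0],[-50,-40,0,0,0,0,-1],[-50,-40,0,0,0,0,-1],[-50,-20,0,0,0,0,-1],[0,0,0,0,0,0,-1]]]'
python3 - <<'E'
from h import *
t,s=capture('top')['image'],capture('scene')['image']
z=lambda im,x,y,w,h,W,H:cv2.resize(im[y:y+h,x:x+w],(W,H),interpolation=cv2.INTER_CUBIC)[...,::-1]
cv2.imwrite('pics/placed.png',np.hstack([z(t,330,120,80,120,400,600),z(s,200,130,80,120,400,600)]))
E
python3 st.py
```

```text
time_s: 12.15
eef_pos: [571.6, -199.8, 31.2]
ee_rot: [0.001, 0.797, 0.604, 0.001]
force: [-0.1, 0.3, -0.1]
grip_width: 0.676
grip_force: 0.0
time_s: 13.02
eef_pos: [542.4, -219.3, 247.1]
ee_rot: [0.003, 0.796, 0.605, 0.002]
force: [0.7, -0.8, 0.3]
grip_width: 0.676
grip_force: 0.0
time_s: 13.65
eef_pos: [351.7, -349.1, 245.1]
ee_rot: [0.002, 0.798, 0.603, 0.001]
force: [0.6, -0.4, -0.2]
grip_width: 0.0
grip_force: 0.0
t 13.75 p [ 354.2 -347.9  244.9] toolz [ 0. -0. -1.] y-yaw 74.33 tilt 0.26 F [-0.1  0.5  0.6] w 0.0037851136205774663 0.0
```

View pics/placed.png

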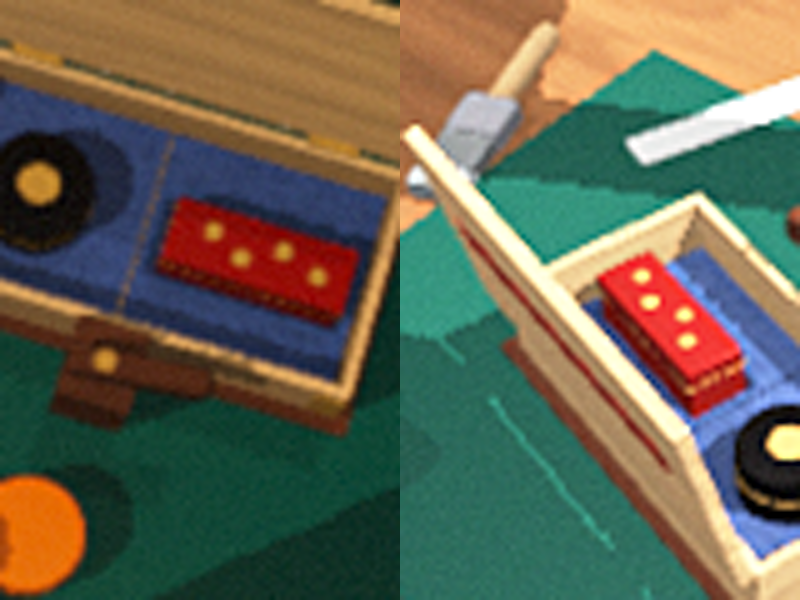

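The red box sits level in the recess with an even margin all round (top crop (258,258), scene crop (672,330)), and the round box hasn't moved. Next I work out where the open lid stands.

Run:
```python
from h import *
np.set_printoptions(precision=1,suppress=True)
t,s=capture('top'),capture('scene')
c=np.array([570.8,-199.8]);cc=np.array([590.,-135.]);a=np.radians(-15.7)
x=np.array([np.cos(a),np.sin(a)]);y=np.array([-np.sin(a),np.cos(a)])
Q=np.mean([onz(t,*(np.array(p)/5-.4+[330,120]),50)[:2] for p in((180,200),(358,252),(340,322),(160,262))],0)
print('box top centre rel recess',(Q-c)@x,(Q-c)@y)
for n,p,q in(('-y',(427.3,128.),(201.3,155.4)),('+y',(326.,97.),(257.1,216.3))):
    P,e=tri(t,p,s,q);X,Y=(P[:2]-cc)@x,(P[:2]-cc)@y
    print(n,P,e,'case',X,Y,'angle',np.arctan2(P[2]-58.5,71-X),'r',np.hypot(P[2]-58.5,71-X))
    for z in(195,200,205): A=onz(t,*p,z);print(z,(A[:2]-cc)@x,(A[:2]-cc)@y)
def W(X,Y):return cc+X*x+Y*y
for X in(100,115,125):
  for Y in(-100,-60): print(X,Y,W(X,Y),np.hypot(*W(X,Y)))
```

```text
box top centre rel recess -3.502435096137339 -0.5967910490441029
-y [ 651.5 -298.9  199. ] 1.9308230301907072 case 103.54074016486494 -141.14628631323484 angle 1.7983475591434848 r 144.24562680620426
195 104.29231381082141 -141.1256375636539
200 102.28242030349969 -140.43191882694583
205 100.27252679617808 -139.7382000902378
+y [726.8 -29.1 197.6] 5.327190975629948 case 103.0725305417144 138.92824276894797 angle 1.7974424565653333 r 142.72809887983996
195 106.29667147378572 137.51868849170833
200 104.27824813435794 137.02659625143025
205 102.25982479493035 136.53450401115222
100 -100 [ 659.2 -258.3] 708.0188293033143
100 -60 [ 670.  -219.8] 705.1708536494475
115 -100 [ 673.6 -262.4] 722.9462209362372
115 -60 [ 684.5 -223.9] 720.1572804288252
125 -100 [ 683.3 -265.1] 732.8994625308126
125 -60 [ 694.1 -226.6] 730.1485413028015
```

The lid is open about 1.75–1.8 rad, with its free edge at case X of about 104–113 and z of about 199. I go over it with closed fingers and the tool tilted outward, then drop in behind the edge.

```bash
python3 -m handwheel '[[[44,12,3,-0.85,-3,0,-1],[44,12,3,-0.85,-3,0,-1],[44,12,3,-0.85,-3,0,-1],[44,12,3,-0.85,-3,0,-1],[44,12,3,-0.85,-3,0,-1],[44,12,3,-0.85,-3,0,-1],[44,12,3,-0.85,-3,0,-1],[44,13,3,-0.85,-3,0,-1]]]'
python3 -m handwheel '[[[0,0,0,0,0,0,-1],[0,0,0,0,0,0,-1]]]'
python3 st.py 708 -251 250
```

```text
time_s: 14.85
eef_pos: [708.3, -248.6, 268.2]
ee_rot: [0.174, 0.777, 0.591, 0.132]
force: [-0.2, -1.4, -0.7]
grip_width: 0.003
grip_force: 0.0
time_s: 15.1
eef_pos: [706.2, -249.9, 267.9]
ee_rot: [0.173, 0.777, 0.59, 0.131]
force: [-0.9, -0.8, -0.5]
grip_width: -0.004
grip_force: 0.0
t 15.1 p [ 706.2 -249.9  267.9] toolz [ 0.4 -0.1 -0.9] y-yaw 74.47 tilt 24.28 F [-0.9 -0.8 -0.5] w -0.004281151260974558 0.0
to go [  1.8  -1.1 -17.9]
```

```bash
python3 -m handwheel '[[[2,-1,-20,0,0,0,-1],[0,0,-20,0,0,0,-1],[0,0,-15,0,0,0,-1],[0,0,-10,0,0,0,-1],[0,0,-8,0,0,0,-1],[0,0,-5,0,0,0,-1],[0,0,-4,0,0,0,-1],[0,0,0,0,0,0,-1]]]'
python3 st.py 708 -251 184
```

```text
time_s: 16.1
eef_pos: [708.0, -251.9, 186.2]
ee_rot: [0.174, 0.778, 0.59, 0.131]
force: [-0.1, -0.1, 0.4]
grip_width: -0.001
grip_force: 0.0
t 16.1 p [ 708.  -251.9  186.2] toolz [ 0.4 -0.1 -0.9] y-yaw 74.4 tilt 24.32 F [-0.1 -0.1  0.4] w -0.0011522007132124094 0.0
to go [-0.   0.9 -2.2]
```

```bash
python3 -m handwheel '[[[-5.8,1.6,0,0,0,0,-1],[-5.8,1.6,0,0,0,0,-1],[-5.8,1.6,0,0,0,0,-1],[-5.8,1.6,0,0,0,0,-1]]]'
python3 -m handwheel '[[[-5.8,1.6,0,0,0,0,-1],[-5.8,1.6,0,0,0,0,-1],[-5.8,1.6,0,0,0,0,-1],[-5.8,1.6,0,0,0,0,-1]]]'
python3 st.py
```

```text
time_s: 16.6
eef_pos: [685.2, -245.6, 187.9]
ee_rot: [0.176, 0.777, 0.59, 0.132]
force: [3.8, 0.1, 6.3]
grip_width: 0.0
grip_force: 2.9
time_s: 17.1
eef_pos: [661.6, -239.2, 187.2]
ee_rot: [0.175, 0.777, 0.59, 0.131]
force: [1.6, -0.7, 3.2]
grip_width: 0.001
grip_force: 1.5
t 17.1 p [ 661.6 -239.2  187.2] toolz [ 0.4 -0.1 -0.9] y-yaw 74.4 tilt 24.42 F [ 1.6 -0.7  3.2] w 0.0006772286988003898 1.5099504310637712
```

```bash
python3 -m handwheel '[[[-5.8,1.6,0,0,0,0,-1],[-5.8,1.6,0,0,0,0,-1],[-5.8,1.6,0,0,0,0,-1],[-5.8,1.6,0,0,0,0,-1]]]'
python3 -m handwheel '[[[-5.8,1.6,-2,0,0,0,-1],[-5.8,1.6,-2,0,0,0,-1],[-5.8,1.6,-2,0,0,0,-1],[-5.8,1.6,-2,0,0,0,-1]]]'
python3 -m handwheel '[[[-5.8,1.6,-2,0,0,0,-1],[-5.8,1.6,-2,0,0,0,-1],[-5.8,1.6,-2,0,0,0,-1],[-5.8,1.6,-2,0,0,0,-1]]]'
python3 st.py
```

```text
time_s: 17.6
eef_pos: [637.7, -232.4, 185.6]
ee_rot: [0.173, 0.778, 0.59, 0.131]
force: [0.8, -0.2, 0.3]
grip_width: -0.003
grip_force: 0.6
time_s: 18.1
eef_pos: [614.8, -226.1, 178.1]
ee_rot: [0.174, 0.778, 0.59, 0.131]
force: [1.8, 0.2, 1.2]
grip_width: -0.001
grip_force: 0.7
time_s: 18.6
eef_pos: [591.6, -219.8, 170.1]
ee_rot: [0.174, 0.778, 0.59, 0.131]
force: [1.8, 0.0, -0.3]
grip_width: -0.002
grip_force: 0.6
t 18.6 p [ 591.6 -219.8  170.1] toolz [ 0.4 -0.1 -0.9] y-yaw 74.4 tilt 24.32 F [ 1.8  0.  -0.3] w -0.00226484957409722 0.6025180500000715
```

```bash
python3 -m handwheel '[[[-5.5,1.5,-4,0,0,0,-1],[-5.5,1.5,-5,0,0,0,-1],[-5.5,1.5,-5,0,0,0,-1],[-5.5,1.5,-5,0,0,0,-1]]]'
python3 -m handwheel '[[[-5,1.4,-6,0,0,0,-1],[-5,1.4,-6,0,0,0,-1],[-5,1.4,-6,0,0,0,-1],[-5,1.4,-7,0,0,0,-1]]]'
python3 st.py
python3 - <<'E'
from h import *
for n in('top','scene'):
    c=capture(n);im=c['image'];H=cv2.cvtColor(im,cv2.COLOR_RGB2HSV)
    x,y,w,h=(300,90,140,120) if n=='top' else (195,130,125,130)
    print(n,'red px',int((((H[...,0]<6)|(H[...,0]>174))&(H[...,1]>170)&(H[...,2]>120))[y:y+h,x:x+w].sum()))
    cv2.imwrite('pics/l_%s.png'%n,cv2.resize(im[y:y+h,x:x+w],(400,400),interpolation=cv2.INTER_CUBIC)[...,::-1])
a=[cv2.imread('pics/l_%s.png'%n) for n in('top','scene')];cv2.imwrite('pics/lid.png',np.hstack(a))
E
```

```text
time_s: 19.1
eef_pos: [569.6, -213.7, 150.9]
ee_rot: [0.174, 0.778, 0.59, 0.131]
force: [1.8, -0.7, -0.2]
grip_width: 0.002
grip_force: 0.5
time_s: 19.6
eef_pos: [549.7, -208.2, 125.9]
ee_rot: [0.174, 0.778, 0.59, 0.131]
force: [1.2, 0.3, 0.8]
grip_width: 0.003
grip_force: 0.5
t 19.6 p [ 549.7 -208.2  125.9] toolz [ 0.4 -0.1 -0.9] y-yaw 74.39 tilt 24.33 F [1.2 0.3 0.8] w 0.002699884688678673 0.4990945076259834
top red px 25
scene red px 315
```

View pics/lid.png

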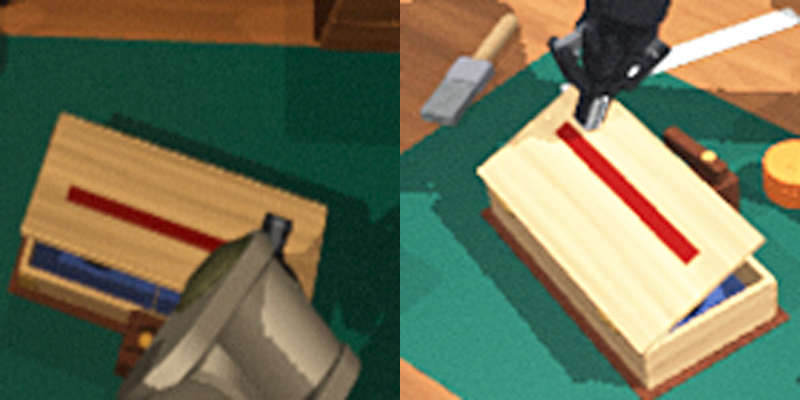

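The lid is nearly down, at about 0.45 rad, with the fingertips resting on its top face. The button still points clear along the front. I press straight down slowly.

```bash
python3 -m handwheel '[[[-2,0.5,-5,0,0,0,-1],[-2,0.5,-5,0,0,0,-1],[-2,0.5,-5,0,0,0,-1],[-2,0.5,-5,0,0,0,-1],[0,0,-4,0,0,0,-1],[0,0,-4,0,0,0,-1]]]'
python3 -m handwheel '[[[0,0,-3,0,0,0,-1],[0,0,-3,0,0,0,-1],[0,0,-2,0,0,0,-1]]]'
python3 -m handwheel '[[[0,0,-2,0,0,0,-1],[0,0,-2,0,0,0,-1]]]'
```

```text
time_s: 20.45
eef_pos: [542.1, -206.3, 98.0]
ee_rot: [0.174, 0.778, 0.59, 0.131]
force: [-1.3, 0.5, 1.0]
grip_width: 0.003
grip_force: 0.5
time_s: 20.82
eef_pos: [542.0, -206.2, 90.1]
ee_rot: [0.174, 0.778, 0.59, 0.131]
force: [-1.0, 0.3, -0.0]
grip_width: 0.001
grip_force: 0.4
time_s: 21.08
eef_pos: [542.0, -206.2, 86.2]
ee_rot: [0.174, 0.777, 0.59, 0.131]
force: [-0.3, -0.4, 0.8]
grip_width: 0.001
grip_force: 0.4
```

```bash
python3 -m handwheel '[[[0,0,-2,0,0,0,-1],[0,0,-2,0,0,0,-1],[0,0,0,0,0,0,-1]]]'
python3 -m handwheel '[[[0,0,-2,0,0,0,-1],[0,0,-1,0,0,0,-1],[0,0,0,0,0,0,-1]]]'
python3 -m handwheel '[[[0,0,-1,0,0,0,-1],[0,0,-1,0,0,0,-1],[0,0,0,0,0,0,-1]]]'
```

```text
time_s: 21.45
eef_pos: [542.0, -206.2, 82.1]
ee_rot: [0.174, 0.778, 0.59, 0.131]
force: [-0.1, 0.1, 0.2]
grip_width: -0.001
grip_force: 0.0
time_s: 21.82
eef_pos: [542.0, -206.3, 79.2]
ee_rot: [0.174, 0.778, 0.59, 0.131]
force: [1.5, 0.7, 0.6]
grip_width: -0.001
grip_force: 0.0
time_s: 22.2
eef_pos: [542.2, -206.3, 78.0]
ee_rot: [0.174, 0.777, 0.59, 0.131]
force: [-5.5, 2.0, 9.5]
grip_width: 0.004
grip_force: 4.6
```

```bash
python3 -m handwheel '[[[0,0,-1,0,0,0,-1],[0,0,0,0,0,0,-1],[0,0,0,0,0,0,-1]]]'
python3 -m handwheel '[[[0,0,12,0,0,0,-1],[0,0,25,0,0,0,-1],[-10,8,25,0.85,3,0,-1],[-15,11,20,1.2,4.2,0,-1],[-15,11,0,1.2,4.2,0,-1],[-15,11,0,1.2,4.2,0,-1],[-15,11,0,1.2,4.2,0,-1],[-18,11,0,1,3.6,0,-1]]]'
python3 st.py 454.5 -143.6 86
python3 - <<'E'
from h import *
for n,(x,y,w,h) in(('top',(300,90,140,120)),('scene',(195,130,125,130))):
    im=capture(n)['image'][y:y+h,x:x+w];H=cv2.cvtColor(im,cv2.COLOR_RGB2HSV)
    b=(H[...,0]>100)&(H[...,0]<130)&(H[...,1]>90)
    print(n,'blue',int(b.sum()))
E
```

```text
time_s: 22.58
eef_pos: [542.3, -206.4, 77.8]
ee_rot: [0.175, 0.777, 0.59, 0.131]
force: [-10.3, 3.6, 17.8]
grip_width: -0.0
grip_force: 8.7
time_s: 23.58
eef_pos: [453.7, -143.0, 158.6]
ee_rot: [0.005, 0.797, 0.604, 0.004]
force: [1.0, -0.4, -0.1]
grip_width: -0.002
grip_force: 0.0
t 23.575 p [ 453.7 -143.   158.6] toolz [ 0. -0. -1.] y-yaw 74.36 tilt 0.71 F [ 1.  -0.4 -0.1] w -0.0015391231345067583 0.0
to go [  0.8  -0.6 -72.6]
top blue 0
scene blue 43
```

Run:
```python
from h import *
np.set_printoptions(precision=1,suppress=True)
cc=np.array([590.,-135.]);a=np.radians(-15.7)
x=np.array([np.cos(a),np.sin(a)]);y=np.array([-np.sin(a),np.cos(a)])
for n,(X,Y,w,h) in(('top',(300,90,140,120)),('scene',(195,130,125,130))):
    c=capture(n);im=c['image'][Y:Y+h,X:X+w];H=cv2.cvtColor(im,cv2.COLOR_RGB2HSV)
    b=(H[...,0]>100)&(H[...,0]<130)&(H[...,1]>90)
    if b.any(): v,u=np.nonzero(b);print('blue at',u.mean()+X,v.mean()+Y,u.min()+X,u.max()+X,v.min()+Y,v.max()+Y)
    m=((H[...,0]>10)&(H[...,0]<28)&(H[...,1]>40)&(H[...,1]<170)&(H[...,2]>105)).astype(np.uint8)
    m=cv2.morphologyEx(m,cv2.MORPH_CLOSE,np.ones((9,9)))
    k=max(cv2.findContours(m,cv2.RETR_EXTERNAL,cv2.CHAIN_APPROX_NONE)[0],key=cv2.contourArea)
    q=cv2.approxPolyDP(cv2.convexHull(k),4,True)[:,0]+[X,Y]
    print(n,'hull',q.tolist())
    for ang in(0,.1):
        r=144;P=[np.r_[cc+(71-r*np.cos(ang)-10*-np.sin(ang)*-1*-1)*x+s*141*y,58.5+r*np.sin(ang)+10*np.cos(ang)] for s in(1,-1)]+[np.r_[cc+71*x+s*141*y,68.5] for s in(-1,1)]
        print(' pred',ang,proj(c,P).tolist())
```

```text
top hull [[321, 125], [413, 153], [413, 184], [402, 209], [326, 209], [305, 170]]
 pred 0 [[305.0672674715124, 170.6835003946821], [400.61938989039936, 200.00109708736252], [413.9099328140995, 152.8944250336438], [320.1577329145799, 124.61831585624056]]
 pred 0.1 [[305.15927910274695, 168.90931379771675], [401.712024246434, 198.51598329702838], [413.9099328140995, 152.8944250336438], [320.1577329145799, 124.61831585624056]]
blue at 285.1428571428571 139.0 270 304 130 153
scene hull [[220, 184], [260, 166], [285, 186], [319, 233], [280, 259], [269, 259], [224, 199]]
 pred 0 [[313.67494835596455, 217.29698369548484], [259.72925541160026, 165.02014193169543], [220.0810770253002, 184.01606322255532], [271.4658490898061, 242.45305020891922]]
 pred 0.1 [[313.2555919812626, 214.27135291445225], [258.8622852270543, 161.8885759516901], [220.0810770253002, 184.01606322255532], [271.4658490898061, 242.45305020891922]]
```

The lid is shut: the scene corner is at (260,166), against 165.0 predicted for shut and 161.9 for 0.1 rad. Next I lower the closed fingers in front of the turn-button.

```bash
python3 -m handwheel '[[[0.5,-0.5,-25,0,0,0,-1],[0,0,-25,0,0,0,-1],[0,0,-15,0,0,0,-1],[0,0,-7.5,0,0,0,-1],[0,0,0,0,0,0,-1]]]'
python3 st.py
python3 - <<'E'
import numpy as np
a=np.radians(-15.7);x=np.array([np.cos(a),np.sin(a)]);y=np.array([-np.sin(a),np.cos(a)])
for p in((-128,-45),(-121,-45),(-105,-51.6),(-85,-50.5),(-65.6,-39.3),(-53,-19),(-53,-17)): print(p,(np.array([590,-135])+p[0]*x+p[1]*y).round(1))
E
```

```text
time_s: 24.4
eef_pos: [454.7, -143.9, 85.9]
ee_rot: [0.006, 0.797, 0.604, 0.005]
force: [-0.2, -0.0, -0.2]
grip_width: 0.003
grip_force: 0.0
t 24.4 p [ 454.7 -143.9   85.9] toolz [ 0. -0. -1.] y-yaw 74.36 tilt 0.83 F [-0.2 -0.  -0.2] w 0.003202736523231839 0.0
(-128, -45) [ 454.6 -143.7]
(-121, -45) [ 461.3 -145.6]
(-105, -51.6) [ 475.  -156.3]
(-85, -50.5) [ 494.5 -160.6]
(-65.6, -39.3) [ 516.2 -155.1]
(-53, -19) [ 533.8 -138.9]
(-53, -17) [ 534.4 -137. ]
```

```bash
python3 -m handwheel '[[[6.6,-1.7,0,0,0,0,-1],[6.9,-5.3,0,0,0,0,-1],[6.8,-5.4,0,0,0,0,-1],[6.5,-1.4,0,0,0,0,-1],[6.5,-1.4,0,0,0,0,-1],[6.5,-1.5,0,0,0,0,-1]]]'
python3 -m handwheel '[[[7.2,1.8,0,0,0,0,-1],[7.2,1.8,0,0,0,0,-1],[7.3,1.9,0,0,0,0,-1],[5.8,5.4,0,0,0,0,-1],[5.8,5.4,0,0,0,0,-1],[6,5.4,0,0,0,0,-1],[0,0,0,0,0,0,-1]]]'
python3 st.py
```

```text
time_s: 25.15
eef_pos: [494.7, -160.5, 85.8]
ee_rot: [0.006, 0.797, 0.604, 0.005]
force: [-1.3, 0.1, 0.1]
grip_width: -0.002
grip_force: 0.5
time_s: 26.02
eef_pos: [534.0, -138.2, 85.8]
ee_rot: [0.006, 0.796, 0.605, 0.005]
force: [0.4, 0.3, 0.4]
grip_width: -0.001
grip_force: 0.0
t 26.025 p [ 534.  -138.2   85.8] toolz [ 0. -0. -1.] y-yaw 74.41 tilt 0.83 F [0.4 0.3 0.4] w -0.0007726593139173052 0.0
```

```bash
python3 -m handwheel '[[[0.5,1.9,0,0,0,0,-1],[0.5,1.9,0,0,0,0,-1],[0,0,0,0,0,0,-1]]]'
python3 -m handwheel '[[[0.5,1.9,0,0,0,0,-1],[0,0,0,0,0,0,-1]]]'
python3 -m handwheel '[[[0.5,1.9,0,0,0,0,-1],[0,0,0,0,0,0,-1]]]'
```

```text
time_s: 26.4
eef_pos: [534.4, -136.3, 85.9]
ee_rot: [0.007, 0.797, 0.604, 0.004]
force: [-1.9, -7.3, -0.9]
grip_width: -0.0
grip_force: 4.1
time_s: 26.65
eef_pos: [534.6, -136.1, 86.0]
ee_rot: [0.008, 0.797, 0.604, 0.003]
force: [-5.3, -17.4, -0.6]
grip_width: 0.002
grip_force: 9.0
time_s: 26.9
eef_pos: [534.7, -135.8, 86.0]
ee_rot: [0.008, 0.797, 0.604, 0.002]
force: [-9.8, -25.9, -0.9]
grip_width: 0.005
grip_force: 13.9
```

The button is on its end stop. I back off along -y, rise, retreat and check by mask.

```bash
python3 -m handwheel '[[[-2,-8,0,0,0,0,-1],[-3,-11,0,0,0,0,-1],[0,0,25,0,0,0,-1],[0,0,45,0,0,0,-1],[0,0,50,0,0,0,-1],[-40,-40,20,0,0,0,-1],[-50,-50,0,0,0,0,-1],[-50,-50,0,0,0,0,-1]]]'
python3 -m handwheel '[[[-30,-50,0,0,0,0,-1],[0,-40,0,0,0,0,-1],[0,0,0,0,0,0,-1],[0,0,0,0,0,0,-1]]]'
python3 - <<'E'
from h import *
np.set_printoptions(precision=1,suppress=True)
cc=np.array([590.,-135.]);a=np.radians(-15.7)
x=np.array([np.cos(a),np.sin(a)]);y=np.array([-np.sin(a),np.cos(a)])
W=lambda X,Y,z:np.r_[cc+X*x+Y*y,z]
for n in('top','scene'):
    c=capture(n);H=cv2.cvtColor(c['image'],cv2.COLOR_RGB2HSV)
    print(n,'pivot,tip',proj(c,[W(-98,0,92.5),W(-38,0,92.5)]).tolist())
    for r in(-25,0,20,40,55,70):
        u,v=proj(c,[W(-98+r,0,92.5)])[0].round().astype(int);u2,v2=proj(c,[W(-98,-max(r,1),92.5)])[0].round().astype(int);print(r,'in',H[v,u],'side',H[v2,u2])
    u,v=proj(c,[W(-73,-141,68.5)])[0].round(1);print('corner',u,v)
    X,Y,w,h=(300,90,140,125) if n=='top' else (195,130,125,130);im=c['image'][Y:Y+h,X:X+w]
E
python3 st.py
```

```text
time_s: 27.9
eef_pos: [400.8, -279.6, 226.1]
ee_rot: [0.006, 0.796, 0.605, 0.005]
force: [1.4, -0.7, -0.6]
grip_width: -0.001
grip_force: 0.0
time_s: 28.4
eef_pos: [372.2, -368.0, 225.6]
ee_rot: [0.005, 0.797, 0.604, 0.005]
force: [-0.8, 0.9, 0.5]
grip_width: 0.0
grip_force: 0.0
top pivot,tip [[350.7374666912055, 191.91182632974193], [356.87001141458956, 171.7895176937441]]
-25 in [ 10 166  60] side [ 18 198 193]
0 in [ 18 198 193] side [ 18 198 193]
20 in [ 11 187  82] side [ 13 166  46]
40 in [ 10 195  77] side [ 13 142  45]
55 in [  8 182  80] side [  9 115  42]
70 in [  2 255 141] side [ 10 180  71]
corner 400.6 200.0
scene pivot,tip [[291.3211946996234, 180.25874968257773], [274.8824890049899, 188.85756143724808]]
-25 in [ 83 176 146] side [ 30  94 255]
0 in [ 30  94 255] side [ 30  94 255]
20 in [  8 167 156] side [ 83 163 142]
40 in [  8 164 160] side [ 83 161 119]
55 in [  8 183 135] side [ 83 162  93]
70 in [ 30  47 255] side [ 83 173  90]
corner 259.7 165.0
t 28.5 p [ 372.5 -367.6  225.9] toolz [ 0. -0. -1.] y-yaw 74.44 tilt 0.82 F [ 0.1 -1.   0.4] w -0.0030535260278015254 0.0
```

The samples along the inward line are dark wood out to 55 mm and lid or stripe beyond that. In the scene view the old side position now shows green mat. The button therefore points in, the lid is shut and the arm is clear.

```bash
python3 -c "
from rig import *
print(finish_job())"
```

```text
the job is handed in; nothing more can be done
None
```

I handed the job in at 28.5 s: the red box is down in the long nest, the lid is shut, and the turn-button is at its end stop pointing in over the lid; the hand-in call returned no verdict.

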